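Seat the cover and bring the red box of the fastener carousel to the front

TASK

On the fastener carousel the white cover of the red box is cocked up on its spring catch: first press it down until it snaps in and lies level, flush with the box's rim. Then turn the carousel until the red box stands squarely over the yellow pointer at the front of the base, and hold it still there: finish while gripping the black centre knob between the fingers, not letting go. Leave the loose things lying round the carousel where they are.

Things in the scene. Friction and masses are not known exactly. Their poses are not given: they have to be found in the camera images.
- carousel_base: fixed dark steel foot, 210 mm across, 20 mm high, with a yellow pointer tongue that shows in front of the platter, out to 150 mm from the axis. Origin: on the vertical turning axis, at bench height; its -x axis points out along the pointer, z up. Placed anew and a little turned in every run.
- carousel: turning part: plywood platter 256 mm across, top 34 mm above the bench, carrying the red box, four jars (55 mm wide, 46 high, lids blue, yellow, green, grey) and the knob. Turns endlessly either way on a light bearing (0.03 N m) and stays where left. Origin on the axis, 22 mm above the bench; -x points outward through the red box, which starts 0.7 rad or more away from the front, on any side.
- knob: black round fluted knob on the steel post at the carousel's centre, fixed to the carousel: 42 mm diameter, 32 mm high, from 107 to 139 mm above the bench. Nothing else on the carousel stands higher than 95 mm once the cover is seated (the cocked cover's edge: about 98 mm). Origin on the axis at the knob's underside.
- knob_grip (a point): point on the axis in the middle of the knob, 124 mm above the bench, where to grip it.
- cover: loose white flat cover with a red square on top, 62.5 (x) by 48.5 (y) by 5 mm, 50 g. Origin: centre of its underside; z through its top; the -x edge is the outer one. At the start the inner edge lies in the box, the outer one about 14 mm high on the catch (tilt 0.23 rad). To seat it press its top down, about 10 mm outward of its middle and 18 mm or more from the outer edge, with about 5 to 15 N.
- cover_edge (a point): middle of the upper outer edge of the cover (in the cover's frame at x = -31 mm, z = 5 mm).
- box_seat (a point): point in the red box where the cover's origin lies when seated: 80 mm from the axis, 77 mm above the bench; axes as the carousel's. Box: 74 (radial) by 60 by 48 mm, walls 5 mm, rim 82 mm above the bench, flush with the seated cover's top. A spring catch on its outer wall, a steel roller 12 mm thick, 32 mm long, juts 3.5 mm in over the opening (top 93 mm above the bench) and keeps the cover down.
- box_front (a point): point on the carousel, in the middle of the red box's outer side, 127 mm from the axis, at the platter's top.
- front_mark (a point): point on the base's pointer, 127 mm from the axis; straight under box_front when the red box faces the front.
- wax_tin: bystander: tin with red lid, 77 mm wide, 40 mm high; leave alone. Origin: centre of its underside.
- offcut: bystander: beech block 50 x 100 x 50 mm; leave alone. Origin: centre of its underside.
- sanding_block: bystander: brown sanding block 67 x 114 x 35 mm; leave alone. Origin: centre of its underside.
- star_knob: bystander: loose black star knob, 48 mm wide, 30 mm high, lying on the bench; leave alone. Origin: centre of its underside.
There are look-alikes about, which are no part of the job. Of the things that look like the cover, the smaller one is meant.

How it is judged:
On the way, in this order (a step that is already met when the one before it is completed fails the run):
1. the cover is snapped down level in the red box (angle between cover's own z axis and vertical below 0.06 rad and z of cover in the frame of box_seat between -0.003 and 0.003 m and horizontal distance between cover and box_seat below 0.006 m), for 0.2 s.
2. with the cover still seated, the red box stands over the pointer and the fingers hold the knob (all of step 1 and horizontal distance between box_front and front_mark below 0.018 m and contact force between the fingers and knob above 3 N and distance between the grasp point and knob_grip below 0.03 m), for 0.3 s.
At the end, for the whole second after the job is handed in: the fingers grip the knob (more than 3 N, the tool point within 30 mm of the knob's middle), the red box's front point is within 18 mm (about 8 degrees) of the pointer's mark, the carousel stands still (under 0.05 rad/s), and the cover lies level (within 0.06 rad) in its seat (within 3 mm in height) (all of step 2 and angular speed of carousel below 0.05 rad/s and linear speed of cover below 0.02 m/s); the arm keeps its last pose, push and grip.
It fails at once if a bystander is moved by more than 20 mm (distance of any of wax_tin, offcut, sanding_block, star_knob from where it was at the start of the episode above 0.02 m).
It also fails if it takes over 54 s, if anything falls off the work surface, if the arm or the gripper's body presses on something with over 40 N, if the wrist force passes 120 N, or if a joint passes its speed limit or range.

ROBOT

A 6-joint arm with a two-finger parallel gripper is mounted at the origin on a cart in front of the work surface, level with it; the furniture and walls round the work are solid. World frame = base frame: x ahead of the robot, y to its left, z up, the work surface at z = 0. Lengths are in m, angles in rad, forces in N, time in s.
With the tool pointing down it reaches from about 0.3 to 0.825 m from the base axis. Payload 5.4 kg.
Tool frame: the origin (TCP) lies between the finger pads, 19 mm behind the fingertips; this is the grasp point; z points along the fingers, y is the line along which they close (so a half turn about z gives the same grasp; the last joint's range is limited). The gripper opens to 92 mm and grips with 3 to 60 N. Pads are 20 mm wide; open, the fingers measure 128 mm over their backs; the gripper's body (75 mm by 189 mm) begins 69 mm behind the grasp point.
Start: joints at [-1.541, 0.158, 1.597, -0, 1.386, -0.21], TCP at [0.137, -0.559, 0.233] pointing down, gripper open.
Joint ranges: [-2.91, 2.91], [-0.94, 2.29], [0.18, 2.7], [-1.29, 4.43], [0.17, 2.64], [-3, 3]. Speed limits (rad/s): [2.57, 2.57, 3.14, 3.14, 3.14, 3.14].

INTERFACE

Orientations are given as a rotation vector (axis times angle).
In Python, from rig import status, optics, env gives the robot as it stands.
- The arm moves only by the shell command python3 -m handwheel 'ROWS' [FORCE]. ROWS is JSON, a list that holds one entry, the list of rows, each a list of 7 numbers: the finger opening in m, from 0 to 0.0919, then the shift along the tool's x, y, z in m, then the turn, a rotation vector about the tool's x, y, z in rad. In form: [[[claw, dx, dy, dz, wx, wy, wz], ...]]. A call has 1 to 12 rows; each row is the pose to reach, as a shift and turn from the pose commanded when the call began, along the tool's axes at that moment; what a row does not reach only later rows make up. A row lasts 1/10 s, in which the tool goes at most 50 mm and 8.59 degrees, less where a joint would pass 70% of its speed; a pose out of reach is approached as far as the arm can. A call with a gripper value outside its range is refused whole. The fingers move at their own pace and stop on an object; FORCE is the grip in N (left out, the last holds). Time passes only in rows, so rows that repeat a pose let the fingers close. It gives the time, the measured TCP pose, the force, the opening and the grip force at its end, in the units of the state.
- status.read_state(): the state, without advancing time (a new reading comes with each control period).
- optics.read_camera(name): name is "scene" or "side" or "wrist"; returns the picture (400x640x3 uint8, blue, green, red); there is no depth.
- optics.camera_params(name): a dict with "intrinsics" (3x3 intrinsics, pixels), "k1" (the pictures are not rectified: a ray, as slopes to the right and down, at radius r is drawn at 1 + k1 r^2 times it, then the intrinsics apply), "view" (4x4, takes a point from world to camera coordinates); the wrist camera has in their place "mount" (4x4, takes a point from camera to tool coordinates, whose origin is the TCP and whose axes are the flange's). Camera axes: x right, y down, z forward; pixel columns grow to the right and rows downward; lengths in m; the calibration is good to about 2 mm. A picture is of the moment at which its call begins: read the wrist's pose just before it. camera_params takes no time and is no camera call.
- env.hand_in(): hands the job in; it is judged then, once.
The state is a dict: "time_s": time; "qpos": joint angles; "qvel": joint speeds; "effort": joint torques, N m; "tcp_pos": TCP position; "tool_rot": TCP orientation; "wrist_force": force on the tool from outside, world axes, zero at the start; "torque": the same for the moment, N m; "opening": finger opening in m; "finger_force": force on a finger pad.
Only numpy, scipy, OpenCV 4.12 (cv2) and the standard library are available. Lean on these libraries where they do the work, as an engineer would, in place of code of your own. Each camera call takes 0.05 s, during which the arm holds its last target. There are 200 camera calls.

## Working session

There is one attempt and no reset: what is moved stays moved. The work goes in short steps, Python scripts to look and compute and a shell command to move; the robot and the scene stay as the last step left them, time stands still between calls to the robot, and variables do not carry over. Pictures are saved under pics/ and viewed, at most 10 in all, crops included, and the job is handed in when it is done.

```bash
mkdir -p pics; ls; python3 - <<'E'
from rig import status, optics
import cv2, numpy as np
s=status.read_state(); print(s)
for n in ("scene","side","wrist"):
    p=optics.camera_params(n); print(n,p)
a=optics.read_camera("scene"); b=optics.read_camera("side")
cv2.imwrite("pics/scene0.png",a); cv2.imwrite("pics/side0.png",b)
E
```

```text
pics
{'time_s': 0.0, 'qpos': array([-1.54110558e+00,  1.59049927e-01,  1.59820338e+00,  1.26321342e-05,
        1.38617995e+00, -2.10097556e-01]), 'qvel': array([-2.95014938e-04, -1.72097847e-04, -2.13835460e-04,  7.62935887e-04,
        9.79795077e-05, -1.01880020e-03]), 'effort': array([-7.06854325e-05, -3.85569227e+01, -3.22108519e+01,  7.01216329e-02,
        3.75774829e-02, -1.38077394e-04]), 'tcp_pos': array([ 0.13652785, -0.55796316,  0.23233284]), 'tool_rot': array([-3.11722169e+00, -3.75534088e-01, -2.79702928e-04]), 'wrist_force': array([ 1.30976926, -0.42419256,  0.60864352]), 'torque': array([ 0.00627275, -0.00248084, -0.00422191]), 'finger_force': 0.0, 'opening': 0.09183142745687148}
scene {'intrinsics': array([[423.15224734,   0.        , 319.16909827],
       [  0.        , 423.15224734, 197.47429221],
       [  0.        ,   0.        ,   1.        ]]), 'k1': 0.00570535295359732, 'view': array([[-0.77923067, -0.62671249, -0.00556975,  0.3802915 ],
       [-0.23585699,  0.30146613, -0.92384504,  0.23070229],
       [ 0.58066431, -0.71857472, -0.38272617,  0.89848805],

[... 375 characters left out ...]
74155,  0.20775247],
       [ 0.44137934,  0.75062888, -0.49167119,  1.29613075],
       [ 0.        ,  0.        ,  0.        ,  1.        ]])}
wrist {'intrinsics': array([[330.64187447,   0.        , 319.03304051],
       [  0.        , 330.64187447, 194.43851522],
       [  0.        ,   0.        ,   1.        ]]), 'k1': -0.060188148266943325, 'mount': array([[ 1.58293738e-04, -9.66745571e-01, -2.55740055e-01,
         7.00507317e-02],
       [ 9.99999821e-01,  5.58227720e-06,  5.97861245e-04,
         3.17526854e-04],
       [-5.76552099e-04, -2.55740104e-01,  9.66745399e-01,
        -1.50888396e-01],
       [ 0.00000000e+00,  0.00000000e+00,  0.00000000e+00,
         1.00000000e+00]])}
```

View pics/scene0.png

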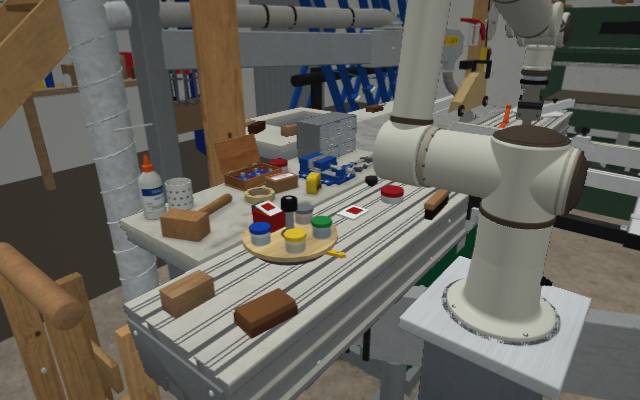

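View pics/side0.png

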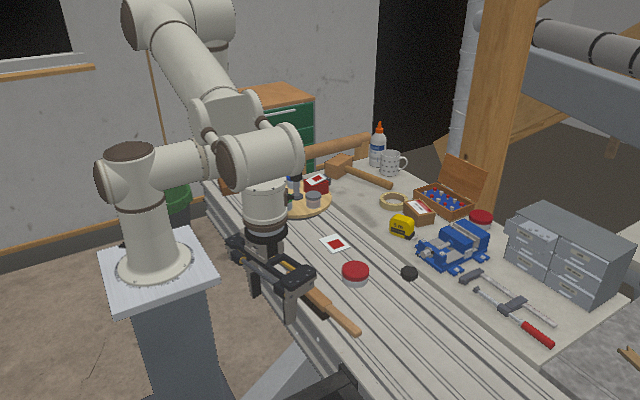

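The carousel is at about (290,240) in the scene picture and (305,195) in the side one. There are three look-alikes for the cover:
- the white plate with a red square on the red box, scene (267,208) and side (316,178)
- the flat plate on the bench, scene (352,212) and side (335,244)
- the small carton behind, side (420,207)

The one cocked on the red box fits the description.

```bash
cat > h.py <<'E'
from rig import status, optics
import cv2, numpy as np
from scipy.spatial.transform import Rotation as R
def cam(n, s=None):
    p=optics.camera_params(n)
    if n=="wrist":
        T=np.eye(4); T[:3,:3]=R.from_rotvec(s["tool_rot"]).as_matrix(); T[:3,3]=s["tcp_pos"]
        V=np.linalg.inv(T@p["mount"])
    else: V=p["view"]
    return p["intrinsics"],p["k1"],V
def ray(c,uv):
    K,k1,V=c
    x=cv2.undistortPoints(np.array([[uv]],float),K,np.array([k1,0,0,0.]))[0,0]
    W=np.linalg.inv(V); return W[:3,3],W[:3,:3]@np.r_[x,1]
def plane(c,uv,z):
    o,d=ray(c,uv); return o+d*(z-o[2])/d[2]
def proj(c,P):
    K,k1,V=c
    return cv2.projectPoints(np.array([P],float),cv2.Rodrigues(V[:3,:3])[0],V[:3,3],K,np.array([k1,0,0,0.]))[0][0,0]
def totool(s,P): return R.from_rotvec(s["tool_rot"]).inv().apply(np.array(P)-s["tcp_pos"])
E
python3 - <<'E'
from h import *
c=cam("scene"); d=cam("side")
a=cv2.imread("pics/scene0.png"); b=cv2.imread("pics/side0.png")
for uv,z in (((289,199),.139),((267,208),.09),((345,255),.02),((352,212),.003),((392,191),.04),((371,181),.03),((436,200),.05),((188,292),.05),((265,311),.035)): print(uv,plane(c,uv,z).round(3))
cv2.imwrite("pics/c1.png",np.hstack([cv2.resize(a[180:280,220:420],(800,400),interpolation=2)]))
E
```

```text
(289, 199) [0.521 0.081 0.139]
(267, 208) [0.606 0.08  0.09 ]
(345, 255) [0.36  0.056 0.02 ]
(352, 212) [ 0.516 -0.2    0.003]
(392, 191) [ 0.461 -0.353  0.04 ]
(371, 181) [ 0.582 -0.415  0.03 ]
(436, 200) [ 0.305 -0.348  0.05 ]
(188, 292) [0.496 0.418 0.05 ]
(265, 311) [0.343 0.35  0.035]
```

View pics/c1.png

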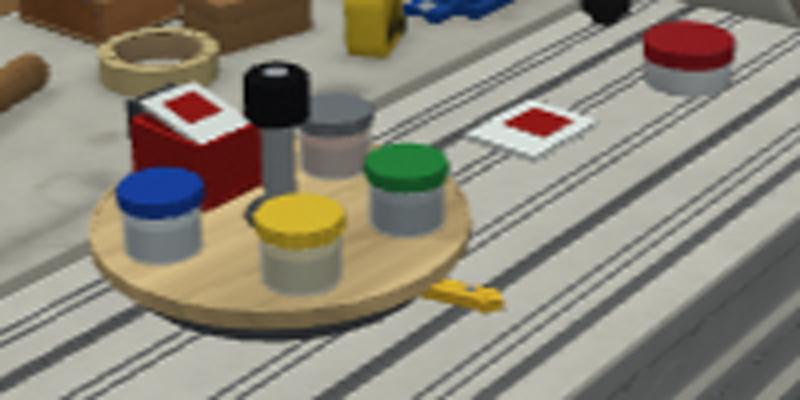

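The crop confirms it: the cover is cocked on the red box at scene (267,208), behind the knob (289,199), and the yellow pointer tip is at (345,255). I'm moving over the carousel for a wrist view.

```bash
python3 -m handwheel '[[[0,0.55,-0.52,-0.07,0,0,0],[0,0.55,-0.52,-0.07,0,0,0],[0,0.55,-0.52,-0.07,0,0,0],[0,0.55,-0.52,-0.07,0,0,0],[0,0.55,-0.52,-0.07,0,0,0],[0,0.55,-0.52,-0.07,0,0,0],[0,0.55,-0.52,-0.07,0,0,0],[0,0.55,-0.52,-0.07,0,0,0],[0,0.55,-0.52,-0.07,0,0,0],[0,0.55,-0.52,-0.07,0,0,0],[0,0.55,-0.52,-0.07,0,0,0],[0,0.55,-0.52,-0.07,0,0,0]]]' 10
```

```text
time_s: 1.3
tcp_pos: [0.4613, -0.0546, 0.2885]
tool_rot: [3.119, 0.376, -0.0]
wrist_force: [1.0, -0.9, 0.2]
opening: 0.0006
finger_force: 0.0
```

```bash
python3 -m handwheel '[[[0,0.118,-0.11,-0.01,0,0,0],[0,0.118,-0.11,-0.01,0,0,0],[0,0.118,-0.11,-0.01,0,0,0],[0,0.118,-0.11,-0.01,0,0,0],[0,0.118,-0.11,-0.01,0,0,0],[0,0.118,-0.11,-0.01,0,0,0],[0,0.118,-0.11,-0.01,0,0,0]]]'; python3 - <<'E'
from h import *
s=status.read_state(); print(s["tcp_pos"],s["tool_rot"],s["qpos"].round(3),s["wrist_force"])
cv2.imwrite("pics/w1.png",optics.read_camera("wrist"))
cv2.imwrite("pics/side1.png",optics.read_camera("side"))
cv2.imwrite("pics/scene1.png",optics.read_camera("scene"))
np.save("w1.npy",np.r_[s["tcp_pos"],s["tool_rot"]])
E
```

```text
time_s: 2.0
tcp_pos: [0.5487, 0.0767, 0.2984]
tool_rot: [3.119, 0.373, -0.001]
wrist_force: [0.3, -0.6, 0.3]
opening: 0.0005
finger_force: 0.0
[0.54866939 0.07671423 0.29842432] [ 3.11905203e+00  3.72723619e-01 -8.97139752e-04] [-0.079  0.068  1.567 -0.     1.507  1.254] [ 0.30529509 -0.56837731  0.27749758]
```

View pics/w1.png

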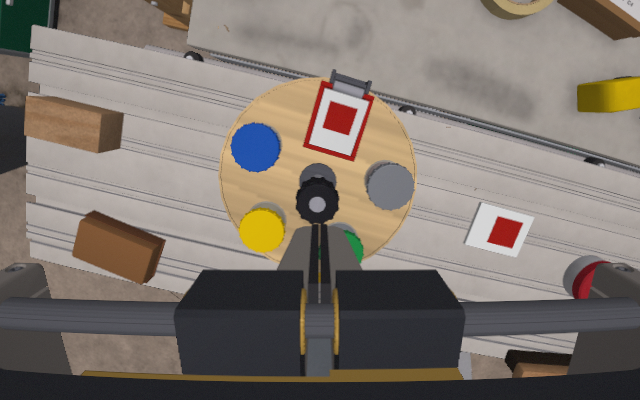

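Wrist view: knob at (317,203), red box with the cocked cover at (340,118) and its roller at (351,82) pointing away from the robot. The pointer is hidden below the gripper. I'll measure these now.

```bash
python3 - <<'E'
from h import *
v=np.load("w1.npy"); s=dict(tcp_pos=v[:3],tool_rot=v[3:])
cw=cam("wrist",s); cs=cam("scene")
w=cv2.imread("pics/w1.png"); a=cv2.imread("pics/scene0.png")
def blobs(m,n=3,lo=20):
    c,_=cv2.findContours(m.astype(np.uint8)*255,cv2.RETR_EXTERNAL,cv2.CHAIN_APPROX_NONE)
    return sorted([k for k in c if cv2.contourArea(k)>lo],key=cv2.contourArea,reverse=True)[:n]
h=cv2.cvtColor(w,cv2.COLOR_BGR2HSV); b,g,r=[w[...,i].astype(int) for i in range(3)]
roi=np.zeros(w.shape[:2],bool); roi[60:265,215:420]=1
# platter wood
m=roi&(h[...,0]>10)&(h[...,0]<25)&(h[...,1]>60)&(h[...,2]>130)
k=blobs(m,1)[0]; hull=cv2.convexHull(k)
P=np.array([plane(cw,p[0],.034)[:2] for p in hull]); 
# robust circle fit
A=np.c_[2*P,np.ones(len(P))]
ok=np.ones(len(P),bool)
for _ in range(5):
    q=np.linalg.lstsq(A[ok],(P[ok]**2).sum(1),rcond=None)[0]; rad=np.sqrt(q[2]+q[0]**2+q[1]**2)
    e=abs(np.hypot(*(P-q[:2]).T)-rad); ok=e<max(.002,np.median(e)*1.5)
print("platter",q[:2],rad,ok.sum(),len(P))
# knob dark
roi2=np.zeros_like(roi); roi2[160:222,290:345]=1
m=roi2&(w.max(2)<45)
for k in blobs(m,2): (x,y),rr=cv2.minEnclosingCircle(k); print("knob",x,y,rr,plane(cw,(x,y),.139))
print("knob spot",plane(cw,(317,204),.139))
# box red
m=roi&(h[...,1]>150)&(r>80)&((h[...,0]<8)|(h[...,0]>172))
for k in blobs(m,2): 
    rc=cv2.minAreaRect(k); print("red",rc); print([plane(cw,p,.082)[:2].round(4) for p in cv2.boxPoints(rc)],plane(cw,rc[0],.082))
m=roi&(h[...,1]<40)&(h[...,2]>160)&(np.arange(400)[:,None]<165)&(np.arange(640)[None]>295)
for k in blobs(m,1): rc=cv2.minAreaRect(k); print("white",rc,plane(cw,rc[0],.088))
m=roi&(h[...,1]>150)&(r>80)&((h[...,0]<8)|(h[...,0]>172))
n,l,st,ce=cv2.connectedComponentsWithStats(m.astype(np.uint8)); print(st,ce)
# pointer in scene
h=cv2.cvtColor(a,cv2.COLOR_BGR2HSV); m=(h[...,0]>18)&(h[...,0]<32)&(h[...,1]>170)&(h[...,2]>120); 
m[:, :320]=0; m[:245]=0; m[270:]=0; m[:,355:]=0
for k in blobs(m,1):
    k=k[:,0]; print("ptr px",k.min(0),k.max(0),[plane(cs,p,.02)[:2].round(3) for p in k[::3]])
    print(plane(cs,k.mean(0),.02))
for uv in ((289,199),): pass
roi3=np.zeros(a.shape[:2],bool); roi3[190:215,278:300]=1
for k in blobs(roi3&(a.max(2)<50),1): x,y,ww,hh=cv2.boundingRect(k); print("scene knob",x,y,ww,hh); o1,d1=ray(cs,(x+ww/2,y+hh/2)); print(plane(cs,(x+ww/2,y+hh/2),.123))
E
```

```text
platter [0.52687756 0.07304041] 0.12783653034219408 47 49
knob 317.1231994628906 199.42718505859375 23.184478759765625 [0.53167876 0.0739371  0.139     ]
knob spot [0.52713245 0.07296522 0.139     ]
red ((339.63763427734375, 118.0412826538086), (27.298051834106445, 26.914918899536133), 16.699243545532227)
[array([0.5974, 0.0838]), array([0.6259, 0.0822]), array([0.6246, 0.0528]), array([0.5959, 0.0538])] [0.61104958 0.06819396 0.082     ]
red ((337.372802734375, 120.98614501953125), (54.70552444458008, 68.70813751220703), 17.52556800842285)
[array([0.5721, 0.1024]), array([0.6449, 0.0966]), array([0.6418, 0.0382]), array([0.5679, 0.0414])] [0.60741904 0.06980505 0.082     ]
white ((337.9766845703125, 121.86246490478516), (45.87874984741211, 57.649993896484375), 16.927513122558594) [0.60683364 0.06932576 0.088     ]
[[     0      0    640    400 254464]
 [   303     81     71     80    805]
 [   323    102     34     33    731]] [[319.39576522 199.96931197]
 [334.31055901 125.23354037]
 [339.4746922  117.91518468]]
ptr px [326 250] [344 257] [array([0.405, 0.059]), array([0.405, 0.072]), array([0.397, 0.078]), array([0.391, 0.073]), array([0.382, 0.073]), array([0.373, 0.072]), array([0.364, 0.071]), array([0.358, 0.067]), array([0.365, 0.053]), array([0.375, 0.048]), array([0.381, 0.053]), array([0.384, 0.062]), array([0.394, 0.057]), array([0.403, 0.057])]
[0.38295373 0.06406178 0.02      ]
scene knob 281 196 16 16
[0.52469618 0.07842687 0.123     ]
```

The axis is at (0.527, 0.073), the box points along azimuth −0.045, and the pointer is at about π+0.08. I'm going over the press point with closed fingers, tool x radial.

```bash
python3 -m handwheel '[[[0,0.04,0.015,0.04,0,0,0.14],[0,0.06,0.0225,0.08,0,0,0.28],[0,0.06,0.0225,0.12,0,0,0.28],[0,0.06,0.0225,0.16,0,0,0.28],[0,0.06,0.0225,0.17,0,0,0.28],[0,0.06,0.0225,0.17,0,0,0.28],[0,0.06,0.0225,0.17,0,0,0.28],[0,0.06,0.0225,0.17,0,0,0.28]]]' 20; python3 - <<'E'
from h import *
s=status.read_state(); R_=R.from_rotvec(s["tool_rot"]).as_matrix(); print(s["tcp_pos"],R_[:,0],s["wrist_force"])
w=optics.read_camera("wrist"); w2=optics.read_camera("side")
np.save("w2.npy",np.r_[s["tcp_pos"],s["tool_rot"]])
cv2.imwrite("pics/w2.png",w)
E
```

```text
time_s: 2.95
tcp_pos: [0.6148, 0.0703, 0.1319]
tool_rot: [3.141, -0.063, 0.009]
wrist_force: [0.9, -0.0, 0.2]
opening: 0.0006
finger_force: 0.0
[0.61483807 0.07033234 0.13186196] [ 0.99917601 -0.0402213   0.0054359 ] [ 0.89254107 -0.02766391  0.19285922]
```

View pics/w2.png

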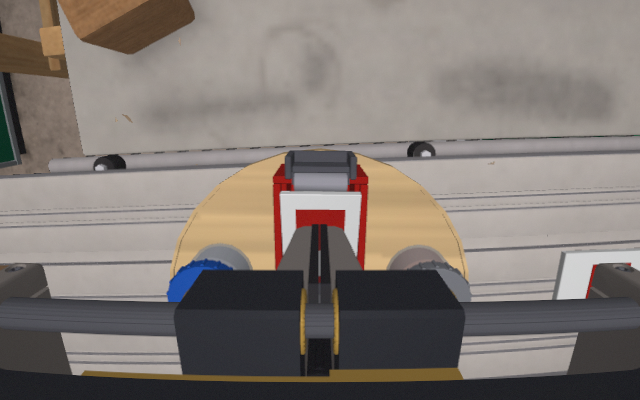

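The tool is centred on the cover (cover edge at (320,200), roller at (320,182)). I'm descending gently and watching the force.

```bash
python3 -m handwheel '[[[0,-0.003,0,0.006,0,0,0],[0,-0.003,0,0.012,0,0,0],[0,-0.003,0,0.012,0,0,0],[0,-0.003,0,0.012,0,0,0]]]'; python3 -m handwheel '[[[0,0,0,0.001,0,0,0],[0,0,0,0.002,0,0,0],[0,0,0,0.003,0,0,0],[0,0,0,0.003,0,0,0]]]'; python3 -m handwheel '[[[0,0,0,0.001,0,0,0],[0,0,0,0.002,0,0,0],[0,0,0,0.003,0,0,0],[0,0,0,0.003,0,0,0]]]'
```

```text
time_s: 3.45
tcp_pos: [0.6095, 0.0707, 0.116]
tool_rot: [-3.141, 0.063, 0.002]
wrist_force: [0.5, -1.0, 0.6]
opening: 0.0005
finger_force: 0.0
time_s: 3.85
tcp_pos: [0.6098, 0.0707, 0.1134]
tool_rot: [-3.141, 0.063, 0.0]
wrist_force: [0.3, 0.2, -0.9]
opening: 0.0006
finger_force: 0.0
time_s: 4.25
tcp_pos: [0.61, 0.0707, 0.1106]
tool_rot: [-3.141, 0.063, -0.0]
wrist_force: [0.3, 0.2, 0.5]
opening: 0.0002
finger_force: 0.3
```

```bash
for i in 1 ; do python3 -m handwheel '[[[0,0,0,0.001,0,0,0],[0,0,0,0.002,0,0,0],[0,0,0,0.002,0,0,0]]]' ; done; python3 -m handwheel '[[[0,0,0,0.001,0,0,0],[0,0,0,0.002,0,0,0],[0,0,0,0.002,0,0,0]]]'; python3 -m handwheel '[[[0,0,0,0.001,0,0,0],[0,0,0,0.002,0,0,0],[0,0,0,0.002,0,0,0]]]'
```

```text
time_s: 4.55
tcp_pos: [0.6103, 0.0706, 0.1088]
tool_rot: [3.141, -0.063, 0.001]
wrist_force: [0.6, -0.3, 1.2]
opening: -0.0
finger_force: 0.9
time_s: 4.85
tcp_pos: [0.6095, 0.0707, 0.106]
tool_rot: [-3.141, 0.063, 0.002]
wrist_force: [-0.2, 0.4, -0.1]
opening: 0.0006
finger_force: 0.2
time_s: 5.15
tcp_pos: [0.6096, 0.0707, 0.1042]
tool_rot: [-3.141, 0.063, 0.001]
wrist_force: [0.1, 0.5, -0.4]
opening: 0.0006
finger_force: 0.0
```

```bash
python3 -m handwheel '[[[0,0,0,0.001,0,0,0],[0,0,0,0.002,0,0,0],[0,0,0,0.002,0,0,0]]]'; python3 -m handwheel '[[[0,0,0,0.001,0,0,0],[0,0,0,0.001,0,0,0]]]'; python3 -m handwheel '[[[0,0,0,0.001,0,0,0],[0,0,0,0.001,0,0,0]]]'
```

```text
time_s: 5.45
tcp_pos: [0.6097, 0.0707, 0.1023]
tool_rot: [-3.141, 0.063, 0.001]
wrist_force: [0.0, -0.1, -0.7]
opening: 0.0006
finger_force: 0.0
time_s: 5.65
tcp_pos: [0.6098, 0.0707, 0.1014]
tool_rot: [-3.141, 0.063, 0.0]
wrist_force: [-0.8, 0.1, -0.3]
opening: 0.0006
finger_force: 0.0
time_s: 5.85
tcp_pos: [0.61, 0.0707, 0.1011]
tool_rot: [3.141, -0.063, 0.0]
wrist_force: [-1.1, 0.4, 2.8]
opening: 0.0004
finger_force: 1.8
```

```bash
python3 -m handwheel '[[[0,0,0,0.001,0,0,0],[0,0,0,0.001,0,0,0]]]'; python3 -m handwheel '[[[0,0,0,0.001,0,0,0],[0,0,0,0.001,0,0,0]]]';  python3 - <<'E'
from h import *
cv2.imwrite("pics/w3.png",cv2.resize(optics.read_camera("wrist")[130:280,240:400],(640,600),interpolation=2))
E
```

```text
time_s: 6.05
tcp_pos: [0.6101, 0.0707, 0.1011]
tool_rot: [3.141, -0.063, 0.0]
wrist_force: [-4.6, -1.2, 8.3]
opening: 0.0004
finger_force: 4.6
time_s: 6.25
tcp_pos: [0.6101, 0.0707, 0.101]
tool_rot: [3.141, -0.063, 0.0]
wrist_force: [-7.3, -0.0, 14.9]
opening: 0.0006
finger_force: 7.3
```

View pics/w3.png

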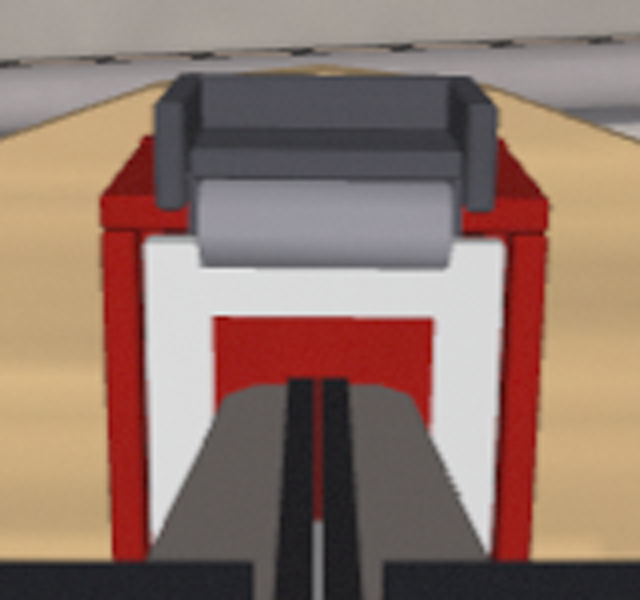

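The cover now lies flat under the roller (roller bottom edge over the white margin), and 15 N was reached. I'm rising, then going over the knob and turning the wrist for a cw turn of about 3 rad.

```bash
python3 -m handwheel '[[[0,0,0,-0.01,0,0,0],[0,0,0,-0.05,0,0,0],[0,0,0,-0.1,0,0,0],[0.07,0,0,-0.14,0,0,-0.14],[0.07,-0.04,0,-0.18,0,0,-0.28],[0.07,-0.083,0.001,-0.18,0,0,-0.42],[0.07,-0.083,0.001,-0.18,0,0,-0.56],[0.07,-0.083,0.001,-0.18,0,0,-0.7],[0.07,-0.083,0.001,-0.18,0,0,-0.84],[0.07,-0.083,0.001,-0.18,0,0,-0.98],[0.07,-0.083,0.001,-0.18,0,0,-1.12],[0.07,-0.083,0.001,-0.18,0,0,-1.26]]]'
python3 -m handwheel '[[[0.07,0,0,0,0,0,-0.14],[0.07,0,0,0,0,0,-0.28],[0.07,0,0,0,0,0,-0.42],[0.07,0,0,0,0,0,-0.56],[0.07,0,0,0,0,0,-0.7],[0.07,0,0,0,0,0,-0.84],[0.07,0,0,0,0,0,-0.98],[0.07,0,0,0,0,0,-1.12],[0.07,0,0,0,0,0,-1.26],[0.07,0,0,0,0,0,-1.4],[0.07,0,0,0,0,0,-1.48],[0.07,0,0,0,0,0,-1.48]]]'
python3 - <<'E'
from h import *
s=status.read_state(); M=R.from_rotvec(s["tool_rot"]).as_matrix(); print(s["tcp_pos"],s["qpos"].round(2),M[:,0],np.arctan2(M[1,0],M[0,0]))
w=optics.read_camera("wrist")
np.save("w4.npy",np.r_[s["tcp_pos"],s["tool_rot"]]); cv2.imwrite("pics/w4.png",w)
E
```

```text
time_s: 7.5
tcp_pos: [0.527, 0.073, 0.2786]
tool_rot: [2.57, 1.807, 0.001]
wrist_force: [-0.9, 0.2, -0.4]
opening: 0.0692
finger_force: 0.0
time_s: 8.7
tcp_pos: [0.527, 0.073, 0.2786]
tool_rot: [0.688, 3.065, 0.0]
wrist_force: [-0.4, 0.3, 0.5]
opening: 0.0703
finger_force: 0.0
[0.52697495 0.07300848 0.27856137] [-0.09  0.02  1.66  0.    1.47 -1.22] [-9.04029387e-01  4.27470221e-01 -2.77138348e-04] 2.699900053063726
```

View pics/w4.png

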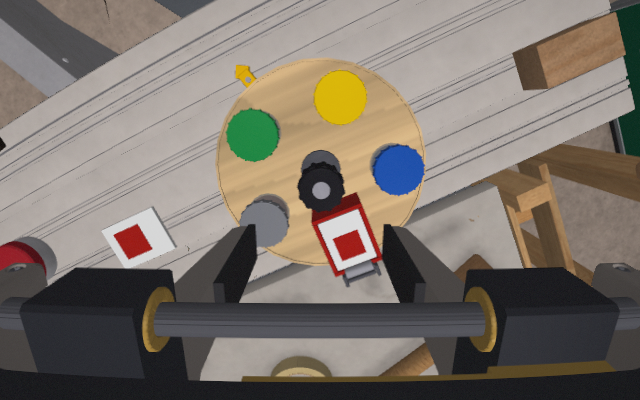

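The pointer is at (244,75), the knob at (321,190), and the red box at (347,240) with the cover in place. I'm refining the angles from this view.

```bash
python3 - <<'E'
from h import *
v=np.load("w4.npy"); s=dict(tcp_pos=v[:3],tool_rot=v[3:]); c=cam("wrist",s); w=cv2.imread("pics/w4.png")
h=cv2.cvtColor(w,cv2.COLOR_BGR2HSV)
def big(m):
    k,_=cv2.findContours(m.astype(np.uint8)*255,0,1); return max(k,key=cv2.contourArea)
y,x=np.mgrid[:400,:640]
k=big((h[...,0]>20)&(h[...,0]<32)&(h[...,1]>150)&(x<262)&(x>225)&(y<90)); mm=cv2.moments(k)
pt=plane(c,(mm["m10"]/mm["m00"],mm["m01"]/mm["m00"]),.02)
kn=plane(c,(321,190),.139); print("ptr",pt,"knob",kn)
box=(h[...,1]>150)&((h[...,0]<8)|(h[...,0]>172))&(x>300)&(x<390)&(y>190)&(y<285)
k=big(box|((h[...,1]<40)&(h[...,2]>150)&(x>300)&(x<390)&(y>190)&(y<275)))
k2=big(box&(x>330)&(x<368)&(y>226)&(y<262)); r2=cv2.minAreaRect(k2); sq=plane(c,r2[0],.082); print("square",r2,sq)
q=[plane(c,p,.082) for p in cv2.boxPoints(r2)]
for i in range(4): d=q[(i+1)%4]-q[i]; print(np.hypot(*d[:2]),np.arctan2(d[1],d[0]))
for ax in ((.527,.073),kn[:2]):
    f=lambda p:np.arctan2(p[1]-ax[1],p[0]-ax[0]); print("ptr az",f(pt)%(2*np.pi),"box az",f(sq),np.hypot(*(sq[:2]-ax)))
E
```

```text
ptr [0.38882    0.03923473 0.02      ] knob [0.52700693 0.07336281 0.139     ]
square ((348.9999694824219, 244.99998474121094), (23.397611618041992, 25.254566192626953), 68.19859313964844) [0.61187063 0.06888366 0.082     ]
0.02846699240281635 1.5359259640625724
0.028579399336773236 -0.055617086230417084
0.029042507844827505 -1.598072831221142
0.02881745362405369 3.066195320659372
ptr az 3.381253354663202 box az -0.04846331871817026 0.08497039397637639
ptr az 3.383717882135574 box az -0.05273157172880118 0.08498182010678214
```

```bash
python3 - <<'E'
from h import *
v=np.load("w4.npy"); s=dict(tcp_pos=v[:3],tool_rot=v[3:]); c=cam("wrist",s); cs=cam("scene")
w=cv2.imread("pics/w4.png"); a=cv2.imread("pics/scene0.png")
y,x=np.mgrid[:400,:640]
def mask(im,x0,x1,y0,y1):
    h=cv2.cvtColor(im,cv2.COLOR_BGR2HSV); return (h[...,0]>18)&(h[...,0]<33)&(h[...,1]>140)&(h[...,2]>90)&(x>=x0)&(x<x1)&(y>=y0)&(y<y1)
mw=mask(w,228,262,55,92); ms=mask(a,322,355,246,264)
for z in (0.,.005,.01,.015,.02):
    out=[]
    for m,cc in ((mw,c),(ms,cs)):
        P=np.array([plane(cc,(u,t),z)[:2] for t,u in zip(*np.nonzero(m))])-[.527,.073]
        r=np.hypot(*P.T); az=np.arctan2(P[:,1],P[:,0])%(2*np.pi); out+=[len(P),r.max(),np.median(az[r>.13]),np.median(az[r>.14])]
    print(z,np.round(out,3))
E
python3 -c "
import cv2,numpy as np
w=cv2.imread('pics/w4.png')[50:110,210:290];a=cv2.imread('pics/scene0.png')[235:275,305:365]
cv2.imwrite('pics/p.png',np.vstack([cv2.resize(w,(400,300)),cv2.resize(a,(400,267))]))"
```

```text
0.0 [2.530e+02 1.620e-01 3.395e+00 3.394e+00 9.600e+01 1.530e-01 3.422e+00
 3.425e+00]
0.005 [2.530e+02 1.610e-01 3.391e+00 3.391e+00 9.600e+01 1.570e-01 3.365e+00
 3.368e+00]
0.01 [2.530e+02 1.590e-01 3.388e+00 3.388e+00 9.600e+01 1.600e-01 3.310e+00
 3.314e+00]
0.015 [2.530e+02 1.580e-01 3.384e+00 3.385e+00 9.600e+01 1.640e-01 3.256e+00
 3.260e+00]
0.02 [2.530e+02 1.570e-01 3.381e+00 3.381e+00 9.600e+01 1.690e-01 3.203e+00
 3.211e+00]
```

View pics/p.png

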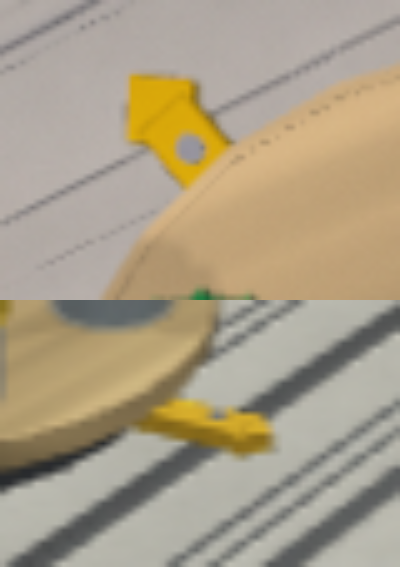

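The pointer azimuth is 3.388 (the wrist view barely depends on height) and the box is at −0.05, so I need a clockwise turn of about 2.845. Next: descend and grip.

```bash
python3 -m handwheel '[[[0.07,0,0,0.05,0,0,0],[0.07,0,0,0.1,0,0,0],[0.07,0,0,0.14,0,0,0],[0.07,0,0,0.154,0,0,0],[0.07,0,0,0.154,0,0,0],[0.07,0,0,0.154,0,0,0]]]' 20 && python3 -m handwheel '[[[0.035,0,0,0,0,0,0],[0.03,0,0,0,0,0,0],[0.03,0,0,0,0,0,0],[0.03,0,0,0,0,0,0],[0.03,0,0,0,0,0,0],[0.03,0,0,0,0,0,0]]]' 20
```

```text
time_s: 9.35
tcp_pos: [0.5284, 0.0729, 0.1266]
tool_rot: [0.689, 3.062, 0.001]
wrist_force: [0.4, -0.7, 0.8]
opening: 0.0699
finger_force: 0.0
time_s: 9.95
tcp_pos: [0.5282, 0.0742, 0.1256]
tool_rot: [0.688, 3.062, 0.005]
wrist_force: [2.3, 5.4, 1.3]
opening: 0.0417
finger_force: 20.0
```

```bash
python3 -m handwheel '[[[0.03,0,0,0,0,0,0.05],[0.03,0,0,0,0,0,0.15],[0.03,0,0,0,0,0,0.26],[0.03,0,0,0,0,0,0.38],[0.03,0,0,0,0,0,0.5],[0.03,0,0,0,0,0,0.62],[0.03,0,0,0,0,0,0.74],[0.03,0,0,0,0,0,0.86],[0.03,0,0,0,0,0,0.98],[0.03,0,0,0,0,0,1.08],[0.03,0,0,0,0,0,1.15],[0.03,0,0,0,0,0,1.2]]]' && python3 -m handwheel '[[[0.03,0,0,0,0,0,0.05],[0.03,0,0,0,0,0,0.15],[0.03,0,0,0,0,0,0.26],[0.03,0,0,0,0,0,0.38],[0.03,0,0,0,0,0,0.5],[0.03,0,0,0,0,0,0.62],[0.03,0,0,0,0,0,0.74],[0.03,0,0,0,0,0,0.86],[0.03,0,0,0,0,0,0.98],[0.03,0,0,0,0,0,1.08],[0.03,0,0,0,0,0,1.15],[0.03,0,0,0,0,0,1.2]]]' && python3 -m handwheel '[[[0.03,0,0,0,0,0,0.05],[0.03,0,0,0,0,0,0.14],[0.03,0,0,0,0,0,0.24],[0.03,0,0,0,0,0,0.34],[0.03,0,0,0,0,0,0.41],[0.03,0,0,0,0,0,0.445],[0.03,0,0,0,0,0,0.445],[0.03,0,0,0,0,0,0.445],[0.03,0,0,0,0,0,0.445]]]'; python3 - <<'E'
from h import *
s=status.read_state(); M=R.from_rotvec(s["tool_rot"]).as_matrix(); print(s["tcp_pos"],s["qpos"].round(2),np.arctan2(M[1,0],M[0,0]),s["wrist_force"])
w=optics.read_camera("wrist"); np.save("w5.npy",np.r_[s["tcp_pos"],s["tool_rot"]])
a=optics.read_camera("scene"); cv2.imwrite("pics/scene5.png",a); cv2.imwrite("pics/w5.png",w)
cv2.imwrite("pics/f5.png",np.vstack([cv2.resize(a[170:270,220:400],(540,300),interpolation=2),cv2.resize(w,(480,300))[:, :].copy() if 0 else cv2.copyMakeBorder(cv2.resize(w,(480,300)),0,0,30,30,0)]))
E
```

```text
time_s: 11.15
tcp_pos: [0.5286, 0.0744, 0.1256]
tool_rot: [2.301, 2.137, 0.008]
wrist_force: [5.3, 6.2, -1.0]
opening: 0.0417
finger_force: 20.0
time_s: 12.35
tcp_pos: [0.5289, 0.0741, 0.1256]
tool_rot: [-3.106, -0.465, -0.009]
wrist_force: [5.5, 4.6, -1.9]
opening: 0.0416
finger_force: 20.0
time_s: 13.25
tcp_pos: [0.5288, 0.0739, 0.1256]
tool_rot: [-3.131, 0.228, -0.008]
wrist_force: [5.8, 5.1, -1.7]
opening: 0.0416
finger_force: 20.0
[0.52882783 0.07392149 0.12555482] [-0.09  0.16  1.82  0.    1.16  1.63] -0.14536568117740795 [ 5.7727637   5.08998918 -1.68201192]
```

View pics/f5.png

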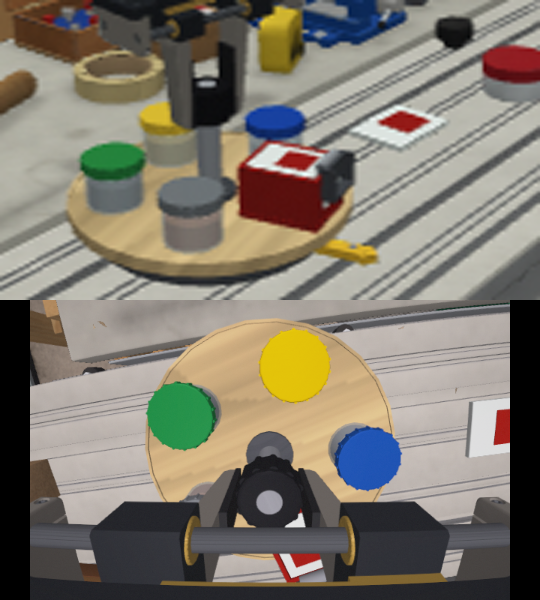

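The box now faces the front above the pointer, cover level, knob gripped. I'll check the angle numerically from the lids and from the red square in the scene view.

```bash
python3 - <<'E'
from h import *
y,x=np.mgrid[:400,:640]; ax=np.array([.528,.0735])
def az(P): return np.arctan2(P[1]-ax[1],P[0]-ax[0])
res={}
for n in ("w4","w5"):
    v=np.load(n+".npy"); s=dict(tcp_pos=v[:3],tool_rot=v[3:]); c=cam("wrist",s); w=cv2.imread(f"pics/{n}.png"); h=cv2.cvtColor(w,cv2.COLOR_BGR2HSV)
    for name,lo,hi in (("blue",105,120),("yellow",22,32),("green",50,85)):
        m=(h[...,0]>lo)&(h[...,0]<hi)&(h[...,1]>130)&(h[...,2]>70)&(x>150)&(x<530)&(y<265)
        k=max(cv2.findContours(m.astype(np.uint8),0,1)[0],key=cv2.contourArea); (u,t),r=cv2.minEnclosingCircle(k)
        P=plane(c,(u,t),.080); res[n,name]=az(P); print(n,name,u,t,P.round(3),np.hypot(*(P[:2]-ax)).round(4))
for k in ("blue","yellow","green"): print(k,(res["w5",k]-res["w4",k]+np.pi)%(2*np.pi)-np.pi)
cs=cam("scene"); a=cv2.imread("pics/scene5.png"); h=cv2.cvtColor(a,cv2.COLOR_BGR2HSV)
m=(h[...,1]>140)&((h[...,0]<8)|(h[...,0]>172))&(x>311)&(x<328)&(y>218)&(y<228)
k=max(cv2.findContours(m.astype(np.uint8),0,1)[0],key=cv2.contourArea); r=cv2.minAreaRect(k); P=plane(cs,r[0],.082); print("sq",r,P,az(P)+2*np.pi,np.hypot(*(P[:2]-ax)))
print("expected px",proj(cs,[ax[0]+.085*np.cos(3.388),ax[1]+.085*np.sin(3.388),.082]))
E
```

```text
w4 blue 398.20074462890625 169.55723571777344 [0.559 0.153 0.08 ] 0.0857
w4 yellow 340.0 97.0 [0.464 0.128 0.08 ] 0.0842
w4 green 252.01063537597656 134.7553253173828 [0.459 0.029 0.08 ] 0.0822
w5 blue 450.35150146484375 209.9268341064453 [ 0.525 -0.01   0.08 ] 0.0834
w5 yellow 353.0 87.5 [0.607 0.042 0.08 ] 0.0847
w5 green 200.99879455566406 153.68331909179688 [0.582 0.137 0.08 ] 0.0835
blue -2.806630575595259
yellow -2.820843216550997
green -2.854764900057013
sq ((318.48077392578125, 223.0961456298828), (12.355317115783691, 5.099019527435303), 11.309932708740234) [0.44646346 0.05378232 0.082     ] 3.378863791647384 0.08388679697276585
expected px [319.00007043 223.05431806]
```

```bash
python3 -m handwheel '[[[0.03,0,0,0,0,0,0],[0.03,0,0,0,0,0,0],[0.03,0,0,0,0,0,0],[0.03,0,0,0,0,0,0]]]' && python3 -c "
from rig import env; print(env.hand_in())"
```

```text
time_s: 13.75
tcp_pos: [0.5288, 0.0739, 0.1256]
tool_rot: [-3.131, 0.228, -0.008]
wrist_force: [6.1, 5.1, -1.6]
opening: 0.0418
finger_force: 20.0
the job is handed in; nothing more can be done
None
```

I handed the job in at 13.75 s with the cover pressed flat under its catch, the red box within about 0.02 rad of the pointer by the camera check, and the knob still gripped at 20 N; the hand-in returned no verdict.

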